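Screw down the battery cover of the kitchen scale

TASK

The kitchen scale lies face down with fresh batteries in it and its battery cover closed but not yet fastened. Take the screwdriver from its wooden block, set the bit in the slot of the cover's screw and, keeping it pressed in gently, turn the screw clockwise until it is fully home without forcing it; then put the screwdriver back upright in its block, all the way down. Use the screwdriver alone on the screw, keep it upright, and leave the other things where they are.

Things in the scene. Friction and masses are not known exactly. Their poses are not given: they have to be found in the camera images.
- scale: White kitchen scale lying face down on the range, fixed (it does not slide). Origin at the centre of its lower face on the range, z up. Steel platform 150 (x) x 190 (y) x 6 mm below, white housing 134 x 174 mm above it, its upward face 26 mm above the origin; four rubber feet 4 mm high near the corners; a 60 x 104 mm battery cover in the middle. The screw stands in a 4 mm high, 39 mm wide collar.
- screw_slot (a point): Centre of the slot's mouth in the top of the steel screw head (28 mm across); x along the slot, z up; turns and sinks with the screw. The slot is closed at its ends: 18 mm long, 4 mm wide, 3 mm deep, flat floor. The bit has about 0.09 rad of play either way, so the driver must turn that much before it bears. Pressing with about 5 N keeps it seated; the head does not sink under the push.
- collar_rim (a point): Centre of the collar's rim, 30 mm above the range. The screw closes clockwise seen from above, sinking 2 mm per rad; it starts 1.1 to 1.5 rad (2.2 to 3 mm) short of a firm stop, where its head is flush with this rim. Where the slot points at the stop differs each time: feel for it. Turning takes about 0.08 N m; at the stop torque rises steeply: 0.12 N m is enough, 0.16 is forcing it.
- driver: Screwdriver standing bit down in the block, loose, 100 g. Origin at the middle of the bit's lower edge, z up along the tool towards the handle, x along the edge. Flat bit 16 mm (x) x 2.5 mm (y) and 14 mm high, round shaft 8 mm across, then from 72 to 152 mm above the origin a square wooden handle 24 x 24 mm with faces across x and y, and a 6 mm button on top. The driver works either way round.
- block: Wooden screwdriver block, fixed, 75 x 75 mm on an 83 mm foot, 82 mm high. Origin at the centre of its underside, z up. One through hole in its middle, 20 mm along its x and 12 mm along its y, with a 2 mm chamfer. The handle's lower end rests on the block's top, the bit along the block's x axis, either way round, its edge then 10 mm above the range.
- block_hole (a point): Centre of the mouth of the block's hole, on the top of the block, 82 mm above the range.
- mug: Purple mug, loose, 89 mm high, origin at the centre of its underside; bystander.
- pepper_jar: Jar with a black lid, loose, 70 mm across and 115 mm high, origin at the centre of its underside; bystander.
- spice_a: Small spice jar with a red lid, loose, 44 mm across and 98 mm high, origin at the centre of its underside; bystander.
- garlic: Bulb of garlic, loose, 53 mm, origin at the centre of its underside; bystander.
- honey: Squat honey jar with a pale lid, loose, 55 mm across and 86 mm high, origin at the centre of its underside; bystander.

How it is judged:
By the outcome, as a careful person would: the job done as asked, in the order asked, and still so for the second after the job is handed in, with the robot touching nothing.
It also fails if it takes over 72 s, if anything falls off the work surface, if the arm or the gripper's body presses on something with over 40 N, if the wrist force passes 120 N, or if a joint passes its speed limit or range.

ROBOT

A 7-joint arm with a two-finger parallel gripper is mounted at the origin on a cart in front of the work surface, level with it; the furniture and walls round the work are solid. World frame = base frame: x ahead of the robot, y to its left, z up, the work surface at z = 0. Lengths are in m, angles in rad, forces in N, time in s.
With the tool pointing down it reaches from about 0.35 to 0.9 m from the base axis. Payload 19.9 kg.
Tool frame: the origin (TCP) lies on the centre line of the jaws, within the pads' length; the fingertips stand 14 mm ahead of it and the grasp point (between the pads) lies 5 mm behind it (r.tip_reach is the z of the fingertips in the tool frame, in m); z points along the fingers, y is the line along which they close (so a half turn about z gives the same grasp; the last joint's range is limited). The gripper opens to 85 mm and grips with 20 to 120 N. Pads are 22 mm wide; open, the fingers measure 114 mm over their backs; the gripper's body (76 mm by 85 mm) begins 54 mm behind the grasp point. The pads swing forward as they close: fully open they stand 13 mm farther back than shut.
Start: joints at [1.165, 0.417, -0.01, 1.614, 0.005, 1.111, -0.053], TCP at [0.222, -0.584, 0.245] pointing down, gripper open.
Joint ranges: [-2.81, 2.81], [-0.39, 2.02], [-1.27, 1.25], [0.06, 2.57], [-1.19, 4.33], [0.19, 2], [-2.82, 2.82]. Speed limits (rad/s): [1.89, 1.89, 2.39, 2.39, 3.01, 3.01, 3.01].

INTERFACE

Orientations are given as a unit quaternion [x, y, z, w].
In Python, from workcell import r, get_image gives the robot as it stands. The module is installed in compiled form; this text tells all that it offers.
- The arm moves only by the tool carry_out, never from a script. Its argument "targets" is a list of rows, each a list of 7 numbers: the closure in counts, from 0 (fully open) to 255 (shut), then the shift along the tool's x, y, z in mm, then the turn, a rotation vector about the tool's x, y, z in rad. A call has exactly 8 rows; each row shifts and turns the commanded pose from where the row before left it, along the tool's axes as they then stand; what a row does not reach is not made up. A row lasts 1/10 s, in which the tool goes at most 50 mm and 8.59 degrees, less where a joint would pass 70% of its speed; a pose out of reach is approached as far as the arm can. A call with a gripper value outside its range is refused whole. The fingers move at their own pace and stop on an object; "newtons" is the grip in N (left out, the last holds). Time passes only in rows, so rows that do not move let the fingers close, or fill a call up. It gives the time, the measured TCP pose, the force, the opening and the grip force at its end, in the units of the state.
- r.state(): the state, without advancing time (a new reading comes with each control period).
- get_image(name): name is "scene" or "top" or "wrist"; returns a dict with "pixels" (420x560x3 uint8, blue, green, red), "mtx" (3x3 intrinsics, pixels), "world_from_camera" (4x4, takes a point from camera to world coordinates); the wrist camera has in their place "mount" (4x4, takes a point from camera to tool coordinates, whose origin is the TCP and whose axes are the flange's). Camera axes: x right, y down, z forward; pixel columns grow to the right and rows downward; lengths in m; the calibration is good to about 2 mm. The wrist camera is an equidistant fisheye: a pixel r from the principal point sees the ray r / f radians off the axis. A picture is of the moment at which its call begins: read the wrist's pose just before it. There is no depth.
- r.close_job(): hands the job in; it is judged then, once.
The state is a dict: "clock": time; "joints": joint angles; "dq": joint speeds; "joint_efforts": joint torques, N m; "eef_pos": TCP position; "orientation": TCP orientation; "contact_force": force on the tool from outside, world axes, zero at the start; "ft_torque": the same for the moment, N m; "grip_width": finger opening in m; "gripper_force": force on a finger pad.
Only numpy, scipy, OpenCV 4.12 (cv2) and the standard library are available. Lean on these libraries where they do the work, as an engineer would, in place of code of your own. Each camera call takes 0.05 s, during which the arm holds its last target. There are 200 camera calls.

## Working session

There is one attempt and no reset: what is moved stays moved. The work goes in short steps, Python scripts to look and compute and a tool call to move; the robot and the scene stay as the last step left them, time stands still between calls to the robot, and variables do not carry over. Pictures are saved under pics/ and viewed, at most 10 in all, crops included, and the job is handed in when it is done.

Besides the shell and the picture viewer there is one more tool, called after ">>>" as name(argument=value, ...), one argument or row to a line, values as JSON. carry_out: Moves the arm, as the interface text tells. Its arguments: {"type":"object","properties":{"targets":{"type":"array"},"newtons":{"type":"number"}},"required":["targets"]}

```bash
mkdir -p pics; cat > h.py <<'E'
import numpy as np, cv2
from workcell import r, get_image
from scipy.spatial.transform import Rotation as R
def ray(im,u,v):
    K=im["mtx"];T=im["world_from_camera"]
    d=T[:3,:3]@np.linalg.solve(np.array(K),[u,v,1.]);return np.array(T)[:3,3],d
def onz(im,u,v,z):
    o,d=ray(im,u,v);return o+d*(z-o[2])/d[2]
def proj(im,p):
    T=np.linalg.inv(im["world_from_camera"]);c=T[:3,:3]@p+T[:3,3];q=np.array(im["mtx"])@c;return q[:2]/q[2]
E
python3 - <<'E'
from h import *
import pickle
s=r.state();print({k:np.round(v,4) for k,v in s.items()},r.tip_reach)
D={}
for n in("scene","top","wrist"):
    im=get_image(n);D[n]=im;cv2.imwrite(f"pics/{n}0.png",im["pixels"])
    print(n,im["mtx"],im.get("world_from_camera",im.get("mount")))
pickle.dump(D,open("d0.pkl","wb"))
E
```

```text
{'clock': np.float64(0.0), 'joints': array([ 1.1655,  0.418 , -0.0103,  1.6142,  0.0047,  1.1107, -0.053 ]), 'dq': array([-0.0018, -0.002 ,  0.0021, -0.0001, -0.0004, -0.0014,  0.0001]), 'joint_efforts': array([ 8.00000e-04, -8.64466e+01,  6.79100e-01, -4.34914e+01,
        1.91000e-02,  7.40000e-03,  0.00000e+00]), 'eef_pos': array([ 0.2223, -0.5838,  0.2447]), 'orientation': array([ 9.835e-01,  1.809e-01, -2.000e-04, -6.000e-04]), 'contact_force': array([-0.2402,  0.2394,  0.678 ]), 'ft_torque': array([-0.0316,  0.0051, -0.0171]), 'gripper_force': np.float64(0.0), 'grip_width': np.float64(0.0854)} 0.014
scene [[531.51001988   0.         281.23041918]
 [  0.         531.51001988 219.40584689]
 [  0.           0.           1.        ]] [[-0.59265032 -0.56646037  0.57261527 -0.14360685]
 [-0.80538501  0.42644995 -0.41169823  0.62841443]
 [-0.01098102 -0.70516884 -0.70895439  1.0462685 ]
 [ 0.          0.          0.          1.        ]]
top [[437.99682625   0.         280.65048374]
 [  0.         437.99682625 210.10509889]
 [  0.           0.           1.        ]] [[ 0.01704317 -0.98228736  0.18660405  0.41589236]
 [-0.99985332 -0.01706007  0.00151541  0.08665469]
 [ 0.00169492 -0.18660251 -0.98243403  1.12056354]
 [ 0.          0.          0.          1.        ]]
wrist [[325.1922621    0.         283.30891578]
 [  0.         325.1922621  206.15792732]
 [  0.           0.           1.        ]] [[ 3.42467285e-04 -9.50444644e-01 -3.10893649e-01  8.02082807e-02]
 [ 9.99999321e-01 -2.08648070e-05  1.16534351e-03  2.87699531e-04]
 [-1.11408123e-03 -3.10893837e-01  9.50443991e-01 -1.28767524e-01]
 [ 0.00000000e+00  0.00000000e+00  0.00000000e+00  1.00000000e+00]]
```

View pics/top0.png

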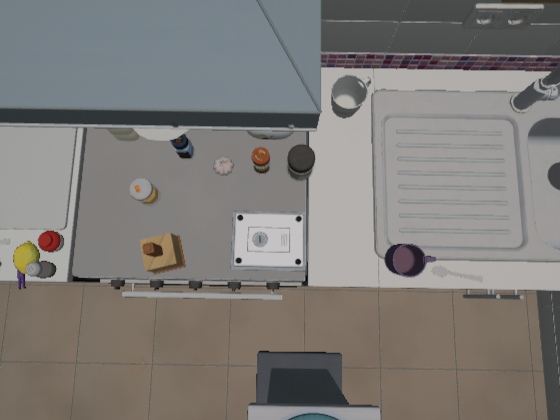

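View pics/scene0.png

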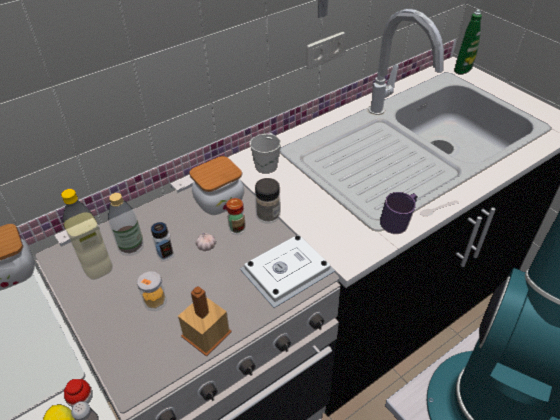

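The top view shows the block at about (160,252) with the handle top at (150,249), and the scale at about (268,240) with its screw near (260,239). The scene view shows the handle upright in the block at (200,300) and the screw at (281,267). The mug, jars and garlic stay clear of the path.

```bash
python3 - <<'E'
from h import *
import pickle
D=pickle.load(open("d0.pkl","rb"));t=D["top"]
for n,u,v,z in(("blocktop",158,251,.082),("handletop",149,249,.168),("screw",260,239,.03),("spice",261,155,.098),("garlic",223,166,.04),("pepper",302,155,.115),("honey",143,188,.086),("mug",407,258,.089),("hoodedge",320,125,.5)): print(n,onz(t,u,v,z).round(3))
p=t["pixels"]
a=cv2.resize(p[222:282,125:195],None,fx=8,fy=8,interpolation=2)[:480,:400]
# block side contour & scale face
b=cv2.resize(p[205:275,225:312],None,fx=4.6,fy=6.86,interpolation=2)[:480]
cv2.imwrite("pics/c0.png",np.hstack([a,b[:480,:400]]))
s=r.state();Rm=R.from_quat(s["orientation"]).as_matrix();print(Rm.round(3))
E
```

```text
blocktop [0.509 0.377 0.082]
handletop [0.506 0.373 0.168]
screw [0.549 0.139 0.03 ]
spice [0.746 0.138 0.098]
garlic [0.733 0.238 0.04 ]
pepper [0.742 0.039 0.115]
honey [0.661 0.423 0.086]
mug [ 0.502 -0.211  0.089]
hoodedge [0.665 0.031 0.5  ]
[[ 0.935  0.356 -0.   ]
 [ 0.356 -0.935  0.001]
 [-0.    -0.001 -1.   ]]
```

```bash
cat >> h.py <<'E'
def plan(wps,grip,dec=0,start=None):
    """wps: list of (xyz m, yaw of tool x, rows); prints rounded rows in tool axes, tool kept vertical"""
    s=r.state();M=R.from_quat(s["orientation"]).as_matrix();p=np.array(s["eef_pos"])
    for q,yaw,n in wps:
        p0=p.copy();x=M[:,0];y0=np.arctan2(x[1],x[0]);dy=(yaw-y0+np.pi)%(2*np.pi)-np.pi
        G=lambda a:np.c_[[np.cos(a),np.sin(a),0],[np.sin(a),-np.cos(a),0],[0,0,-1]]
        for i in range(1,n+1):
            t=np.round(M.T@(p0+(np.array(q)-p0)*i/n-p)*1e3,dec)
            w=np.round(R.from_matrix(M.T@G(y0+dy*i/n)).as_rotvec(),3)
            print([grip]+[float(v) for v in t+0]+[float(v) for v in w+0],end=", ")
            p=p+M@t*1e-3;M=M@R.from_rotvec(w).as_matrix()
        print("\n ->",p.round(4))
E
python3 - <<'E'
from h import *
plan([((.549,.139,.30),1.82,17)],0)
E
```

```text
[0, 33.0, -33.0, -3.0, -0.001, 0.0, -0.086], [0, 36.0, -30.0, -3.0, 0.0, 0.0, -0.085], [0, 38.0, -27.0, -4.0, 0.0, 0.0, -0.086], [0, 40.0, -23.0, -3.0, 0.0, 0.0, -0.086], [0, 43.0, -20.0, -3.0, 0.0, 0.0, -0.085], [0, 43.0, -16.0, -3.0, 0.0, 0.0, -0.086], [0, 45.0, -12.0, -4.0, 0.0, 0.0, -0.086], [0, 46.0, -9.0, -3.0, 0.0, 0.0, -0.085], [0, 47.0, -4.0, -3.0, 0.0, 0.0, -0.086], [0, 46.0, -1.0, -3.0, 0.0, 0.0, -0.086], [0, 47.0, 4.0, -4.0, 0.0, 0.0, -0.085], [0, 46.0, 7.0, -3.0, 0.0, 0.0, -0.086], [0, 45.0, 11.0, -3.0, 0.0, 0.0, -0.086], [0, 44.0, 16.0, -3.0, 0.0, 0.0, -0.085], [0, 43.0, 18.0, -4.0, 0.0, 0.0, -0.086], [0, 41.0, 23.0, -3.0, 0.0, 0.0, -0.086], [0, 39.0, 26.0, -3.0, 0.0, 0.0, -0.085], 
 -> [0.5491 0.1392 0.2998]
```

>>> carry_out(
  targets=[
    [0,33,-33,-3,0,0,-0.086],
    [0,36,-30,-3,0,0,-0.085],
    [0,38,-27,-4,0,0,-0.086],
    [0,40,-23,-3,0,0,-0.086],
    [0,43,-20,-3,0,0,-0.085],
    [0,43,-16,-3,0,0,-0.086],
    [0,45,-12,-4,0,0,-0.086],
    [0,46,-9,-3,0,0,-0.085],
  ],
)

```text
clock: 0.95
eef_pos: [0.3762, -0.2423, 0.2715]
orientation: [0.865, 0.502, -0.0, 0.0]
contact_force: [1.5, -0.4, -0.1]
grip_width: 0.0856
gripper_force: 0.0
```

>>> carry_out(
  targets=[
    [0,47,-4,-3,0,0,-0.086],
    [0,46,-1,-3,0,0,-0.086],
    [0,47,4,-4,0,0,-0.085],
    [0,46,7,-3,0,0,-0.086],
    [0,45,11,-3,0,0,-0.086],
    [0,44,16,-3,0,0,-0.085],
    [0,43,18,-4,0,0,-0.086],
    [0,41,23,-3,0,0,-0.086],
  ],
)

```text
clock: 1.75
eef_pos: [0.5303, 0.098, 0.2975]
orientation: [0.646, 0.764, 0.0, 0.0]
contact_force: [0.8, -1.5, -0.3]
grip_width: 0.0855
gripper_force: 0.0
```

```bash
python3 - <<'E'
from h import *
import time
s=r.state();print(s["eef_pos"].round(3) if hasattr(s["eef_pos"],'round') else s["eef_pos"],np.round(s["joints"],2),s["clock"],np.round(s["dq"],2))
plan([((.54,.145,.22),1.82,6)],0)
E
```

```text
[0.53  0.098 0.298] [ 0.33  0.28 -0.69  1.75  0.19  1.18 -0.24] 1.75 [-0.7   0.58 -0.29 -0.64  0.43  0.25 -0.19]
[0, 7.0, 3.0, 13.0, 0.0, 0.0, -0.014], [0, 8.0, 3.0, 13.0, 0.0, 0.0, -0.013], [0, 7.0, 3.0, 13.0, 0.0, 0.0, -0.014], [0, 8.0, 3.0, 13.0, 0.0, 0.0, -0.014], [0, 7.0, 3.0, 13.0, 0.0, 0.0, -0.013], [0, 7.0, 4.0, 13.0, 0.0, 0.0, -0.014], 
 -> [0.5402 0.1449 0.2195]
```

>>> carry_out(
  targets=[
    [0,7,3,13,0,0,-0.014],
    [0,7,3,13,0,0,-0.014],
    [0,7,3,13,0,0,-0.014],
    [0,7,3,13,0,0,-0.014],
    [0,7,3,13,0,0,-0.014],
    [0,7,3,13,0,0,-0.014],
    [0,0,0,0,0,0,0],
    [0,0,0,0,0,0,0],
  ],
)

```text
clock: 2.55
eef_pos: [0.5393, 0.141, 0.2192]
orientation: [0.614, 0.789, -0.0, -0.0]
contact_force: [0.2, -0.1, -0.4]
grip_width: 0.0854
gripper_force: 0.0
```

```bash
cat >> h.py <<'E'
def wshot():
    s=r.state();im=get_image("wrist");T=np.eye(4);T[:3,:3]=R.from_quat(s["orientation"]).as_matrix();T[:3,3]=s["eef_pos"]
    im["W"]=T@np.array(im["mount"]);im["s"]=s;return im
def wz(im,u,v,z):
    K=im["mtx"];a=np.array([u-K[0][2],v-K[1][2]]);n=np.hypot(*a)+1e-12;th=n/K[0][0]
    d=im["W"][:3,:3]@np.r_[np.sin(th)*a/n,np.cos(th)];o=im["W"][:3,3];return o+d*(z-o[2])/d[2]
def wproj(im,p):
    T=np.linalg.inv(im["W"]);c=T[:3,:3]@p+T[:3,3];n=np.hypot(c[0],c[1]);th=np.arctan2(n,c[2]);return np.array([im["mtx"][0][2],im["mtx"][1][2]])+c[:2]/n*th*im["mtx"][0][0]
E
python3 - <<'E'
from h import *
import pickle
im=wshot();pickle.dump(im,open("w1.pkl","wb"));cv2.imwrite("pics/w1.png",im["pixels"]);s=im["s"]
print(np.round(s["eef_pos"],4),np.round(s["joints"],2),s["clock"],np.round(s["orientation"],4),wproj(im,np.array([.549,.139,.03])))
E
```

```text
[0.5393 0.141  0.2192] [ 0.23  0.4  -0.68  1.79  0.29  1.05 -0.31] 2.55 [ 6.142e-01  7.891e-01 -1.000e-04 -2.000e-04] [291.74618999 186.99026251]
```

View pics/w1.png

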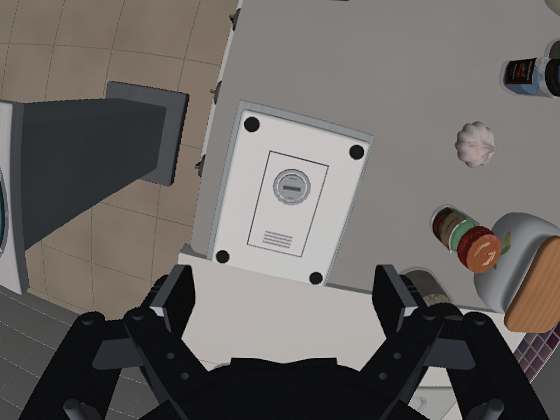

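The wrist view shows the screw at (291,187) with its dark slot nearly horizontal in the picture; the covers' feet are at the scale's corners. I measure the collar and slot by contour.

```bash
cat >> h.py <<'E'
def slot(im,zc=.030,zs=.032,show=None,thr=None,c0=(.549,.139)):
    g=cv2.cvtColor(im["pixels"],cv2.COLOR_BGR2GRAY);u,v=wproj(im,np.array([c0[0],c0[1],.03]))
    # rectified overhead patch at z=zs, 0.2 mm/px, world x right, y up
    N=241;xs=(np.arange(N)-120)*2e-4;mp=np.array([[wproj(im,np.array([c0[0]+x,c0[1]-y,zs])) for x in xs] for y in xs],np.float32)
    P=cv2.remap(g,mp,None,cv2.INTER_CUBIC)
    if show: cv2.imwrite(show,cv2.resize(P,None,fx=2.4,fy=2.4))
    return P
E
python3 - <<'E'
from h import *
import pickle
im=pickle.load(open("w1.pkl","rb"));P=slot(im,show="pics/s1.png")
c=cv2.HoughCircles(cv2.GaussianBlur(P,(5,5),0),cv2.HOUGH_GRADIENT,1,30,param1=60,param2=15,minRadius=55,maxRadius=115);print(c[:, :5] if c is not None else None)
yy,xx=np.mgrid[:241,:241];m=((xx-120)**2+(yy-120)**2<50**2)
print(np.percentile(P[m],[2,10,30,50,80]))
for t in(60,80,100,115):
    B=((P<t)&m).astype(np.uint8);n,l,st,ce=cv2.connectedComponentsWithStats(B)
    if n<2: continue
    i=1+st[1:,4].argmax();cs,_=cv2.findContours((l==i).astype(np.uint8),0,1);print(t,st[i],cv2.minAreaRect(cs[0]))
E
```

```text
[[[117.5 116.5  94.5]
  [117.5 148.5  91. ]
  [ 85.5 127.5  62.4]
  [146.5 124.5  92.4]
  [128.5  88.5  64.6]]]
[ 68.  75. 129. 141. 145.]
80 [ 76 113  86  22 966] ((118.47270202636719, 122.76791381835938), (13.319901466369629, 84.88516235351562), 83.2901611328125)
100 [  75  111   89   26 1477] ((118.89031219482422, 122.9717025756836), (18.29620933532715, 88.35212707519531), 83.91146850585938)
115 [  73  109   92   30 1798] ((118.68630981445312, 123.26986694335938), (21.408039093017578, 91.02342224121094), 83.9909896850586)
```

View pics/s1.png

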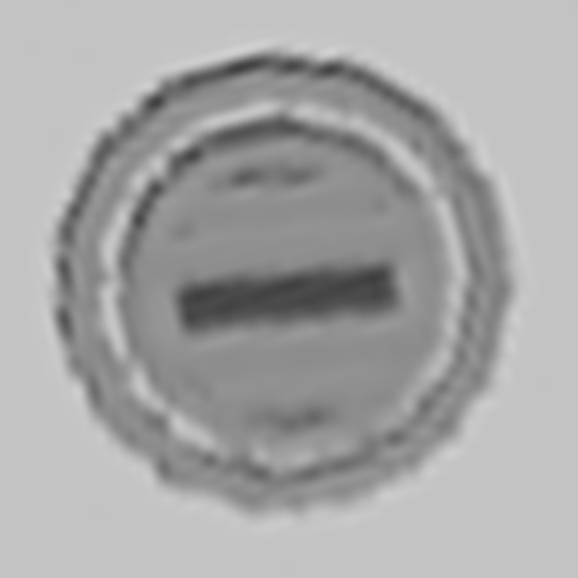

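The slot's long axis lies about +0.107 rad in world yaw, with its centre near (0.5488, 0.1384). Next I look over the block.

```bash
python3 - <<'E'
from h import *
plan([((.508,.35,.30),1.82,6)],0)
E
```

```text
[0, 35.0, 3.0, -13.0, 0.0, 0.0, 0.0], [0, 35.0, 4.0, -14.0, 0.0, 0.0, -0.001], [0, 35.0, 3.0, -13.0, 0.0, 0.0, 0.0], [0, 35.0, 4.0, -14.0, 0.0, 0.0, 0.0], [0, 35.0, 3.0, -13.0, 0.0, 0.0, 0.0], [0, 35.0, 4.0, -13.0, 0.0, 0.0, -0.001], 
 -> [0.5082 0.3496 0.2996]
```

>>> carry_out(
  targets=[
    [0,35,3,-13,0,0,0],
    [0,35,4,-14,0,0,0],
    [0,35,3,-13,0,0,0],
    [0,35,4,-14,0,0,0],
    [0,35,3,-13,0,0,0],
    [0,35,4,-13,0,0,0],
    [0,0,0,0,0,0,0],
    [0,0,0,0,0,0,0],
  ],
)

```text
clock: 3.4
eef_pos: [0.5081, 0.3501, 0.2999]
orientation: [0.614, 0.789, 0.0, 0.0]
contact_force: [0.0, -1.6, 0.1]
grip_width: 0.0855
gripper_force: 0.0
```

```bash
python3 - <<'E'
from h import *
import pickle
im=wshot();pickle.dump(im,open("w2.pkl","wb"));cv2.imwrite("pics/w2.png",im["pixels"]);s=im["s"]
print(np.round(s["eef_pos"],4),np.round(s["joints"],2),s["clock"],np.round(s["orientation"],4),wproj(im,np.array([.506,.373,.168])))
E
```

```text
[0.5081 0.3501 0.2999] [-0.12  0.45 -0.74  1.55  0.31  1.26 -0.65] 3.4 [6.139e-01 7.893e-01 4.000e-04 2.000e-04] [286.94708596 172.81874909]
```

View pics/w2.png

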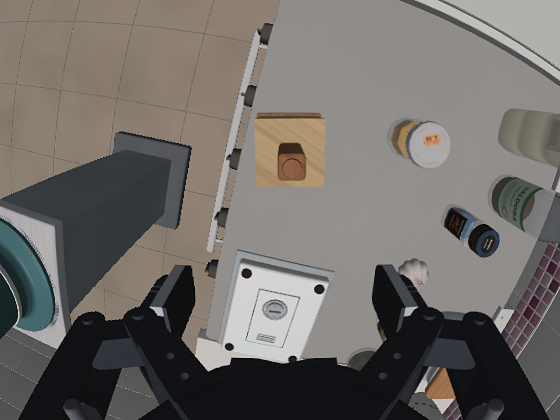

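The wrist view shows the block's top as a square from (256,119) to (325,187), and the handle with its round button at about (291,168). I measure both by colour mask.

```bash
python3 - <<'E'
from h import *
import pickle
im=pickle.load(open("w2.pkl","rb"));p=im["pixels"];hsv=cv2.cvtColor(p,cv2.COLOR_BGR2HSV)
for q in((150,270),(150,315),(180,265),(116,290),(150,291),(168,291),(177,291)):print(q,hsv[q])
sub=np.zeros(p.shape[:2],np.uint8);sub[105:200,245:335]=1
M=((hsv[...,2]>170)&(hsv[...,1]>60)&(sub>0)).astype(np.uint8)
cs,_=cv2.findContours(M,0,1);c=max(cs,key=cv2.contourArea);h=cv2.convexHull(c)
print(cv2.contourArea(h))
w=np.array([wz(im,*q[0],.082)[:2] for q in h.astype(float)],np.float32)
rc=cv2.minAreaRect(w*1000);print("block top mm",rc)
D=((hsv[...,1]>110)&(hsv[...,2]<160)&(sub>0)).astype(np.uint8);D[:135]=0
cs,_=cv2.findContours(D,0,1);c=max(cs,key=cv2.contourArea);print(cv2.boundingRect(c),cv2.contourArea(c))
g=cv2.cvtColor(p,cv2.COLOR_BGR2GRAY);crop=cv2.resize(p[100:200,240:340],None,fx=5.8,fy=5.8,interpolation=2);cv2.imwrite("pics/c2.png",crop)
E
```

```text
(150, 270) [ 17  91 179]
(150, 315) [ 17  94 174]
(180, 265) [ 17  93 168]
(116, 290) [18 93 74]
(150, 291) [ 10 132  58]
(168, 291) [ 11 133 142]
(177, 291) [ 11 133 142]
1858.0
block top mm ((506.6938781738281, 386.515380859375), (73.71222686767578, 54.497379302978516), 14.432185173034668)
(277, 143, 29, 38) 921.0
```

View pics/c2.png

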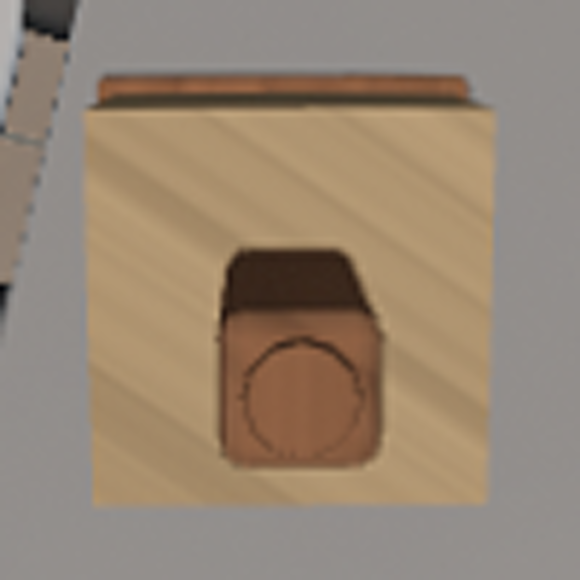

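Crop of the same: block corners at (255,118), (325,118), (324,187), (256,187); handle-top corners at (278,153), (304,153), (306,180), (279,180); button centre at (292,169).

```bash
python3 - <<'E'
from h import *
import pickle
im=pickle.load(open("w2.pkl","rb"));p=im["pixels"];hsv=cv2.cvtColor(p,cv2.COLOR_BGR2HSV)
sub=np.zeros(p.shape[:2],np.uint8);sub[105:200,245:335]=1
def rep(n,M,z,cl=0):
    cs,_=cv2.findContours(M.astype(np.uint8),0,1);c=max(cs,key=cv2.contourArea);h=cv2.convexHull(c).astype(float)
    w=np.array([wz(im,*q[0],z)[:2] for q in h],np.float32);rc=cv2.minAreaRect(w*1000);print(n,np.round(rc[0],2),np.round(rc[1],1),round(rc[2],2))
rep("block",(hsv[...,2]>125)&(hsv[...,1]>60)&(sub>0),.082)
rep("handle",(hsv[...,2]>100)&(hsv[...,1]>115)&(sub>0)&(np.mgrid[:420,:560][0]>140),.162)
C=lambda L,z:np.array([wz(im,240+a/5.8-.4,100+b/5.8-.4,z)[:2] for a,b in L])
for n,L,z in(("blk",[(86,105),(495,107),(488,505),(95,505)],.082),("hdl",[(222,310),(373,310),(381,466),(224,466)],.162)):
    w=C(L,z);e=[w[1]-w[0],w[2]-w[3],];f=[w[0]-w[3],w[1]-w[2]]
    print(n,w.mean(0).round(4),[np.round(np.hypot(*v),4) for v in e+f],[round(np.degrees(np.arctan2(v[1],v[0])),1) for v in e+f])
print("button",C([(303,398)],.168))
print("block origin uncertainty with z: cam",im["W"][:3,3].round(3))
E
```

```text
block [508.61 377.53] [74.8 74.8] 14.63
handle [508.75 377.87] [22.6 21.3] 14.34
blk [0.5091 0.3775] [np.float64(0.0746), np.float64(0.0749), np.float64(0.0757), np.float64(0.0755)] [np.float64(14.2), np.float64(14.3), np.float64(104.5), np.float64(104.8)]
hdl [0.5086 0.3778] [np.float64(0.0215), np.float64(0.0228), np.float64(0.0229), np.float64(0.023)] [np.float64(14.4), np.float64(14.3), np.float64(104.8), np.float64(108.0)]
button [[0.50891203 0.37771716]]
block origin uncertainty with z: cam [0.489 0.427 0.429]
```

```bash
python3 - <<'E'
from h import *
plan([((.5088,.3777,.27),1.824,3),((.5088,.3777,.125),1.824,5)],0,1)
E
```

```text
[0, 9.3, 2.4, 9.8, 0.0, 0.0, -0.002], [0, 9.2, 2.5, 9.8, 0.0, 0.0, -0.002], [0, 9.2, 2.5, 9.9, 0.0, 0.0, -0.002], 
 -> [0.5088 0.3777 0.27  ]
[0, 0.0, 0.0, 29.0, 0.0, 0.0, 0.0], [0, 0.0, 0.0, 29.0, 0.0, 0.0, 0.0], [0, 0.1, 0.0, 29.0, 0.0, 0.0, 0.0], [0, 0.0, 0.0, 29.0, 0.0, 0.0, 0.0], [0, 0.0, 0.0, 29.0, 0.0, 0.0, 0.0], 
 -> [0.5089 0.3777 0.125 ]
```

>>> carry_out(
  targets=[
    [0,9.2,2.5,9.8,0,0,-0.002],
    [0,9.2,2.5,9.8,0,0,-0.002],
    [0,9.2,2.5,9.9,0,0,-0.002],
    [0,0,0,29,0,0,0],
    [0,0,0,29,0,0,0],
    [0,0,0,29,0,0,0],
    [0,0,0,29,0,0,0],
    [0,0,0,29,0,0,0],
  ],
)

```text
clock: 4.25
eef_pos: [0.508, 0.3787, 0.1226]
orientation: [0.612, 0.791, -0.0, -0.0]
contact_force: [0.9, 0.7, -0.3]
grip_width: 0.0851
gripper_force: 0.0
```

>>> carry_out(
  targets=[
    [255,0,0,0,0,0,0],
    [255,0,0,0,0,0,0],
    [255,0,0,0,0,0,0],
    [255,0,0,0,0,0,0],
    [255,0,0,0,0,0,0],
    [255,0,0,0,0,0,0],
    [255,0,0,0,0,0,0],
    [255,0,0,0,0,0,0],
  ],
  newtons=40,
)

```text
clock: 5.05
eef_pos: [0.509, 0.3788, 0.1261]
orientation: [0.612, 0.791, 0.001, 0.0]
contact_force: [-0.5, 0.3, 7.3]
grip_width: 0.0236
gripper_force: 45.9
```

```bash
python3 - <<'E'
from h import *
s=r.state();M=R.from_quat(s["orientation"]).as_matrix();print(np.round(s["eef_pos"],5),np.round(s["orientation"],4),np.arctan2(M[1,0],M[0,0]),np.round(s["contact_force"],2),np.round(s["ft_torque"],3),np.round(s["joints"],3))
E
```

```text
[0.509   0.37876 0.12609] [6.119e-01 7.909e-01 9.000e-04 3.000e-04] 1.824690321963924 [-0.5   0.27  7.34] [-0.111  0.182  0.053] [-0.222  0.653 -0.654  1.669  0.462  0.978 -0.786]
```

>>> carry_out(
  targets=[
    [255,0,0,-8,0,0,0],
    [255,0,0,-20,0,0,0],
    [255,0,0,-25,0,0,0],
    [255,0,0,-25,0,0,0],
    [255,0,0,-25,0,0,0],
    [255,0,0,-15,0,0,0],
    [255,0,0,-7,0,0,0],
    [255,0,0,0,0,0,0],
  ],
)

```text
clock: 5.85
eef_pos: [0.5087, 0.3783, 0.2503]
orientation: [0.612, 0.791, 0.0, 0.0]
contact_force: [1.2, -0.5, -2.2]
grip_width: 0.0235
gripper_force: 44.9
```

```bash
python3 - <<'E'
from h import *
import pickle
s=r.state();print(np.round(s["eef_pos"],5),s["grip_width"],np.round(s["contact_force"],2),np.round(s["ft_torque"],3))
im=wshot();sc=get_image("scene");pickle.dump((im,sc),open("w3.pkl","wb"))
u,v=map(int,proj(sc,np.array([.509,.378,.17])))
a=cv2.resize(sc["pixels"][v-65:v+65,u-50:u+50],(369,480),interpolation=2)
b=cv2.resize(im["pixels"][120:320,190:370],(431,480),interpolation=2)
cv2.imwrite("pics/c3.png",np.hstack([a,b]));print(u,v)
E
```

```text
[0.50867 0.37834 0.25026] 0.023494778203265378 [ 1.16 -0.49 -2.22] [-0.012 -0.035  0.005]
196 287
```

View pics/c3.png

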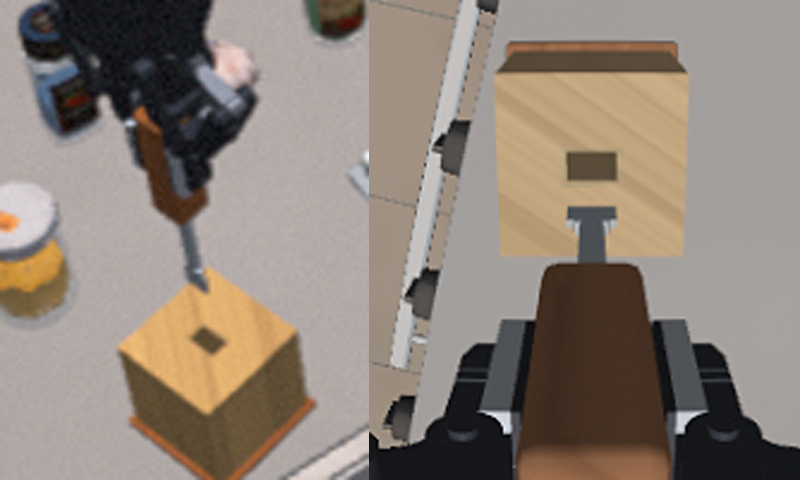

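The crop shows the bit's edge along tool y at wrist pixel about (283,206), upright, with the block's hole just beyond at (283,189). So the bit's yaw is the tool's yaw minus π/2, and I want tool yaw 1.678 at the slot.

```bash
cat >> h.py <<'E'
def bit(im,off=.1161):
    """bit lower edge (+x face) in wrist picture -> centre of edge in world, mean row"""
    p=im["pixels"];hsv=cv2.cvtColor(p,cv2.COLOR_BGR2HSV);return hsv[195:225,268:300]
E
python3 - <<'E'
from h import *
import pickle
im,sc=pickle.load(open("w3.pkl","rb"));h=bit(im)
print("V");print(h[5:26:1,8:26:3,2]);print("S");print(h[5:26,8:26:3,1])
print("row209 S",im["pixels"][209,268:300].tolist())
E
```

```text
V
[[194 192 197 193 196 196]
 [195 192 195 195 194 196]
 [196 194 192 196 193 195]
 [196 196 192 195 196 194]
 [198 199 197 195 199 196]
 [182 184 183 179 183 181]
 [ 97  97  97  97  96  95]
 [ 83  83  83  83  84  82]
 [ 84  84  82  82  85  83]
 [ 87  85  83  85  85  85]
 [ 81  84  83  84  81  80]
 [ 88  83  83  84 107 136]
 [145  82  82  84 159 186]
 [194  83  84  83 177 183]
 [199  83  83  84 152 182]
 [198  84  83  83 148 195]
 [198  84  84  84 134 195]
 [182  84  83  83 126 193]
 [184  84  83  85 133 192]
 [191  83  83  85 132 192]
 [184  83  83  84 121 193]]
S
[[87 86 87 89 86 87]
 [86 86 86 86 88 86]
 [86 85 86 86 87 85]
 [86 86 86 86 87 87]
 [88 87 87 86 87 90]
 [87 86 85 85 86 87]
 [16 16 16 16 16 13]
 [34 37 34 34 36 37]
 [30 24 25 25 27 31]
 [32 27 25 30 24 33]
 [25 30 25 27 25 35]
 [26 31 25 27 31 13]
 [21 31 25 27 21  7]
 [18 31 24 28 12 10]
 [18 31 25 27 12 15]
 [22 30 25 28 14 78]
 [26 33 24 27 17 93]
 [ 7 33 28 25  0 90]
 [71 30 25 27 48 88]
 [89 31 28 30 62 86]
 [87 28 22 27 53 87]]
row209 S [[128, 167, 194], [129, 167, 195], [129, 168, 196], [129, 168, 195], [115, 144, 167], [84, 75, 68], [86, 80, 75], [86, 81, 76], [87, 81, 76], [86, 81, 76], [87, 81, 77], [85, 81, 76], [84, 79, 75], [84, 80, 74], [83, 79, 75], [84, 80, 75], [84, 80, 75], [85, 81, 75], [85, 81, 77], [85, 81, 77], [85, 81, 77], [85, 81, 76], [86, 81, 77], [85, 80, 74], [88, 88, 88], [109, 134, 152], [131, 171, 200], [131, 170, 198], [129, 169, 196], [128, 167, 195], [127, 165, 193], [126, 165, 193]]
```

```bash
python3 - <<'E'
from h import *
plan([((.5488,.1384,.23),1.678,7),((.5488,.1384,.172),1.678,7)],255,1)
E
```

```text
[255, -34.6, -3.0, 2.7, -0.001, 0.0, 0.021], [255, -34.6, -2.3, 2.7, 0.0, 0.0, 0.021], [255, -34.7, -1.5, 2.7, 0.0, 0.0, 0.021], [255, -34.7, -0.8, 2.7, 0.0, 0.0, 0.021], [255, -34.7, -0.1, 2.7, 0.0, 0.0, 0.021], [255, -34.7, 0.6, 2.7, 0.0, 0.0, 0.021], [255, -34.7, 1.4, 2.7, 0.0, 0.0, 0.021], 
 -> [0.5488 0.1384 0.23  ]
[255, 0.0, 0.0, 8.3, 0.0, 0.0, 0.0], [255, 0.0, 0.0, 8.3, 0.0, 0.0, 0.0], [255, 0.0, 0.0, 8.2, 0.0, 0.0, 0.0], [255, 0.0, 0.0, 8.3, 0.0, 0.0, 0.0], [255, 0.0, 0.0, 8.3, 0.0, 0.0, 0.0], [255, 0.0, 0.0, 8.3, 0.0, 0.0, 0.0], [255, 0.0, 0.0, 8.3, 0.0, 0.0, 0.0], 
 -> [0.5488 0.1384 0.172 ]
```

>>> carry_out(
  targets=[
    [255,-34.6,-3,2.7,0,0,0.021],
    [255,-34.6,-2.3,2.7,0,0,0.021],
    [255,-34.7,-1.5,2.7,0,0,0.021],
    [255,-34.7,-0.8,2.7,0,0,0.021],
    [255,-34.7,-0.1,2.7,0,0,0.021],
    [255,-34.7,0.6,2.7,0,0,0.021],
    [255,-34.7,1.4,2.7,0,0,0.021],
    [255,0,0,8,0,0,0],
  ],
)

```text
clock: 6.75
eef_pos: [0.55, 0.1336, 0.2218]
orientation: [0.671, 0.742, -0.001, 0.0]
contact_force: [-0.2, 0.9, -1.3]
grip_width: 0.0233
gripper_force: 44.9
```

>>> carry_out(
  targets=[
    [255,0,0,10,0,0,0],
    [255,0,0,10,0,0,0],
    [255,0,0,10,0,0,0],
    [255,0,0,10,0,0,0],
    [255,0,0,6,0,0,0],
    [255,0,0,4,0,0,0],
    [255,0,0,0,0,0,0],
    [255,0,0,0,0,0,0],
  ],
)

```text
clock: 7.55
eef_pos: [0.5491, 0.1389, 0.1731]
orientation: [0.668, 0.744, 0.0, 0.0]
contact_force: [-0.4, -0.5, -0.6]
grip_width: 0.0237
gripper_force: 44.9
```

```bash
python3 - <<'E'
from h import *
import pickle
im=wshot();pickle.dump(im,open("w4.pkl","wb"));s=im["s"];M=R.from_quat(s["orientation"]).as_matrix()
print(np.round(s["eef_pos"],4),np.arctan2(M[1,0],M[0,0]),np.round(s["contact_force"],2),np.round(s["joints"],2),M[:,2].round(4))
zb=s["eef_pos"][2]-.1161
b=wz(im,282.6,205.4,zb)-M[:,0]*.00125;print("bit",b.round(4),"in tool",(M.T@(b-s["eef_pos"])).round(4))
P=slot(im,zs=.0326,c0=(.549,.1385));cv2.imwrite("pics/s4.png",np.hstack([cv2.resize(cv2.cvtColor(P,8),(420,420)),cv2.resize(im["pixels"][150:240,245:325],(373,420),interpolation=2)]))
yy,xx=np.mgrid[:241,:241];m=((xx-120)**2+(yy-120)**2<65**2)
for t in(70,80,90,100,115):
    B=((P<t)&m).astype(np.uint8);n,l,st,ce=cv2.connectedComponentsWithStats(B)
    for i in range(1,n):
        if st[i,4]>300:
            cs,_=cv2.findContours((l==i).astype(np.uint8),0,1);rc=cv2.minAreaRect(cs[0]);print(t,st[i],np.round(rc[0],1),np.round(rc[1],1),round(rc[2],1),.549+(rc[0][0]-120)*2e-4,.1385-(rc[0][1]-120)*2e-4)
E
```

```text
[0.5491 0.1389 0.1731] 1.6779192250975032 [-0.37 -0.5  -0.58] [ 0.2   0.47 -0.64  1.81  0.33  0.97 -0.47] [ 2.e-04  1.e-04 -1.e+00]
bit [0.5494 0.1375 0.057 ] in tool [-0.0014  0.      0.1161]
80 [  84  158   82   27 1512] [125.2 172.9] [23.2 82.1] 84.6 0.5500301177978516 0.12792446899414064
90 [ 77 111  84  19 677] [118.5 120. ] [12.1 83. ] 85.4 0.5486920547485352 0.1384993621826172
90 [  83  157   84   28 1595] [125.4 172.6] [23.8 83.9] 84.0 0.5500709594726563 0.12797588806152344
100 [  76  110   86   21 1145] [118.6 119.4] [14.8 85.6] 84.9 0.5487159118652344 0.13862231750488282
100 [  83  156   85   29 1663] [125.6 172.2] [24.6 85. ] 84.1 0.5501269989013672 0.1280617401123047
115 [  75  108   88   25 1488] [118.6 119.6] [18.  87.9] 84.7 0.5487109863281251 0.13858101196289063
115 [  82  155   87   30 1758] [125.6 171.7] [25.5 86.6] 84.1 0.5501189392089845 0.1281552185058594
```

View pics/s4.png

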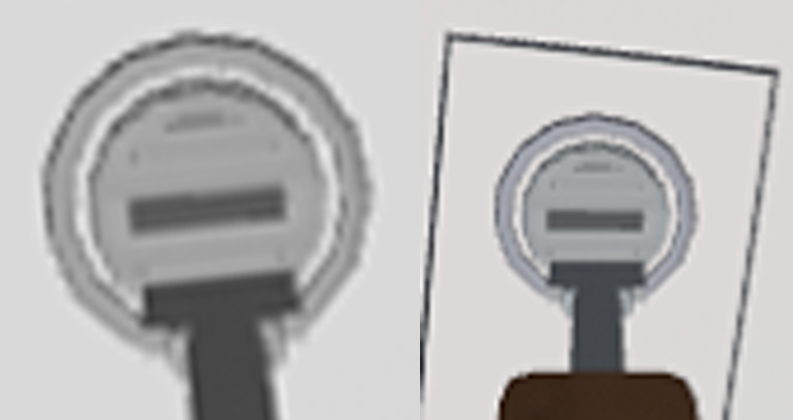

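The picture shows the bit parallel to the slot and just ahead of it in view: slot at (594,220) and bit edge at (597,263) in the right half. The offset is about 1 mm, so I correct it and go down.

>>> carry_out(
  targets=[
    [255,1.2,-0.6,5,0,0,0.008],
    [255,0,0,5,0,0,0],
    [255,0,0,5,0,0,0],
    [255,0,0,3,0,0,0],
    [255,0,0,2,0,0,0],
    [255,0,0,1,0,0,0],
    [255,0,0,0,0,0,0],
    [255,0,0,0,0,0,0],
  ],
)

```text
clock: 8.4
eef_pos: [0.5484, 0.1399, 0.152]
orientation: [0.671, 0.741, 0.0, 0.0]
contact_force: [0.6, -0.7, -0.0]
grip_width: 0.0231
gripper_force: 44.9
```

```bash
cat >> h.py <<'E'
def st():
    s=r.state();M=R.from_quat(s["orientation"]).as_matrix()
    print("t",round(float(s["clock"]),2),"pos",np.round(s["eef_pos"],4),"yaw",round(np.arctan2(M[1,0],M[0,0]),4),"tilt",M[:2,2].round(4),"F",np.round(s["contact_force"],2),"T",np.round(s["ft_torque"],3),"j7",round(s["joints"][6],2),"w",round(s["grip_width"],4))
    return s
E
python3 - <<'E'
from h import *
st()
im=wshot();M=R.from_quat(im["s"]["orientation"]).as_matrix();p=im["s"]["eef_pos"]
b=wz(im,282.6,205.4,p[2]-.1161)-M[:,0]*.00125;print("bit",b.round(4))
P=slot(im,zs=.0326,c0=(.5488,.1386))
yy,xx=np.mgrid[:241,:241];m=((xx-120)**2+(yy-120)**2<65**2)
for t in(80,90,100,):
    B=((P<t)&m).astype(np.uint8);n,l,s,ce=cv2.connectedComponentsWithStats(B)
    for i in range(1,n):
        if s[i,4]>200:
            cs,_=cv2.findContours((l==i).astype(np.uint8),0,1);rc=cv2.minAreaRect(cs[0]);print(t,s[i],np.round(rc[0],1),np.round(rc[1],1),round(rc[2],1))
cv2.imwrite("pics/s5.png",cv2.resize(im["pixels"][160:230,245:325],(640,560),interpolation=2))
E
```

```text
t 8.4 pos [0.5484 0.1399 0.152 ] yaw 1.6698 tilt [0.0001 0.0001] F [ 0.6  -0.72 -0.04] T [-0.024  0.053 -0.008] j7 -0.5 w 0.0231
bit [0.5486 0.1386 0.0359]
80 [  79  116   82   69 3336] [121.7 151.7] [65.8 81.5] 85.4
90 [  77  109   86   76 4036] [122.4 148.7] [71.9 84.6] 84.2
100 [  76  109   88   76 4247] [122.3 148.3] [72.7 86.5] 84.4
```

View pics/s5.png

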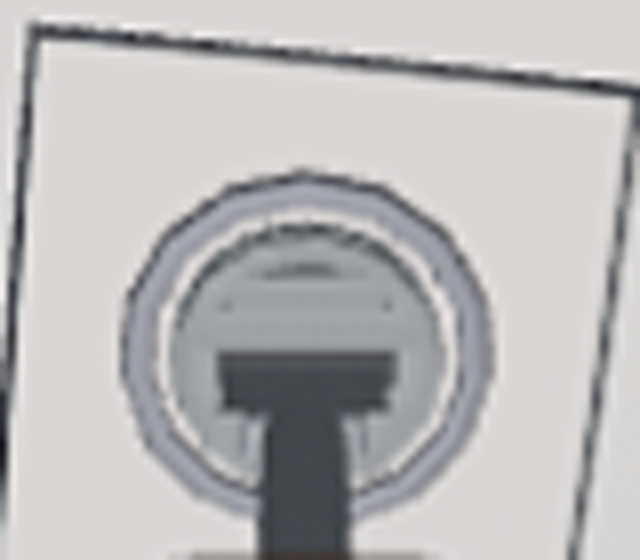

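The picture shows the bit edge right over the slot at (307,353) in the crop, centred in the head. I go down slowly.

>>> carry_out(
  targets=[
    [255,0,0,1,0,0,0],
    [255,0,0,1,0,0,0],
    [255,0,0,1,0,0,0],
    [255,0,0,1,0,0,0],
    [255,0,0,0.5,0,0,0],
    [255,0,0,0.5,0,0,0],
    [255,0,0,0,0,0,0],
    [255,0,0,0,0,0,0],
  ],
)

```text
clock: 9.25
eef_pos: [0.5483, 0.1399, 0.1469]
orientation: [0.671, 0.741, 0.0, -0.0]
contact_force: [-0.5, 0.8, -0.6]
grip_width: 0.0239
gripper_force: 44.9
```

```bash
python3 -c "from h import *;st()"
```

```text
t 9.25 pos [0.5483 0.1399 0.1469] yaw 1.6698 tilt [-0.      0.0001] F [-0.47  0.84 -0.61] T [ 0.024  0.027 -0.032] j7 -0.5 w 0.0239
```

>>> carry_out(
  targets=[
    [255,0,0,0.5,0,0,0],
    [255,0,0,0.5,0,0,0],
    [255,0,0,0.4,0,0,0],
    [255,0,0,0,0,0,0],
    [255,0,0,0,0,0,0],
    [255,0,0,0,0,0,0],
    [255,0,0,0,0,0,0],
    [255,0,0,0,0,0,0],
  ],
)

```text
clock: 10.05
eef_pos: [0.5484, 0.1399, 0.1456]
orientation: [0.671, 0.741, 0.0, 0.0]
contact_force: [-0.4, -0.2, 2.9]
grip_width: 0.0235
gripper_force: 45.3
```

```bash
python3 -c "from h import *;st()"
```

```text
t 10.05 pos [0.5484 0.1399 0.1456] yaw 1.6698 tilt [0.0001 0.0001] F [-0.38 -0.18  2.86] T [-0.038  0.181  0.036] j7 -0.5 w 0.0235
```

>>> carry_out(
  targets=[
    [255,0,0,0.2,0,0,0.03],
    [255,0,0,0,0,0,0.03],
    [255,0,0,0.05,0,0,0.03],
    [255,0,0,0.06,0,0,0.03],
    [255,0,0,0.06,0,0,0.03],
    [255,0,0,0.06,0,0,0.03],
    [255,0,0,0,0,0,0],
    [255,0,0,0,0,0,0],
  ],
)

```text
clock: 10.85
eef_pos: [0.5485, 0.14, 0.1453]
orientation: [0.736, 0.677, 0.0, 0.0]
contact_force: [-0.1, -0.0, 5.9]
grip_width: 0.0234
gripper_force: 45.9
```

```bash
cat >> h.py <<'E'
def avg(n=6):
    L=[]
    for _ in range(n):
        s=r.state();L.append(np.r_[s["contact_force"],s["ft_torque"]]);get_image("top")
    L=np.array(L);print("avg F,T",L.mean(0).round(3),"sd",L.std(0).round(3));st()
E
python3 -c "from h import *;avg(6)"
```

```text
avg F,T [ 0.052 -0.272  5.945 -0.098 -0.032  0.049] sd [0.441 0.287 0.171 0.017 0.027 0.029]
t 11.15 pos [0.5486 0.14   0.1453] yaw 1.4884 tilt [0.0006 0.0001] F [0.23 0.05 5.91] T [-0.065  0.004  0.079] j7 -0.66 w 0.0235
```

>>> carry_out(
  targets=[
    [255,0,0,0.1,0,0,0.06],
    [255,0,0,0.12,0,0,0.06],
    [255,0,0,0.12,0,0,0.06],
    [255,0,0,0.12,0,0,0.06],
    [255,0,0,0.12,0,0,0.06],
    [255,0,0,0.12,0,0,0.06],
    [255,0,0,0.12,0,0,0.06],
    [255,0,0,0,0,0,0],
  ],
)

```text
clock: 11.95
eef_pos: [0.5487, 0.1398, 0.1445]
orientation: [0.861, 0.508, 0.0, 0.0]
contact_force: [0.6, -0.7, 5.4]
grip_width: 0.0233
gripper_force: 45.9
```

```bash
python3 -c "from h import *;avg(6)"
```

```text
avg F,T [ 0.888 -0.857  5.177 -0.354 -0.332  0.073] sd [0.381 0.677 0.378 0.023 0.031 0.025]
t 12.25 pos [0.5487 0.1398 0.1445] yaw 1.0683 tilt [ 0.0008 -0.    ] F [ 0.62 -0.95  5.75] T [-0.321 -0.282  0.072] j7 -1.04 w 0.0236
```

>>> carry_out(
  targets=[
    [255,0.1,0.4,0.12,0,0,0.06],
    [255,0.1,0.4,0.12,0,0,0.06],
    [255,0,0.1,0.12,0,0,0.06],
    [255,0,0.1,0.12,0,0,0.06],
    [255,0,0.1,0.12,0,0,0.06],
    [255,0,0.1,0.12,0,0,0.06],
    [255,0,0.1,0.12,0,0,0.06],
    [255,0,0,0,0,0,0],
  ],
)

```text
clock: 13.05
eef_pos: [0.5493, 0.1394, 0.1436]
orientation: [0.948, 0.317, -0.0, 0.0]
contact_force: [-2.0, -0.1, 6.9]
grip_width: 0.0237
gripper_force: 46.1
```

```bash
python3 -c "from h import *;avg(6)"
```

```text
avg F,T [-2.058 -0.011  7.137 -0.098  0.658  0.049] sd [0.292 0.658 0.306 0.04  0.022 0.025]
t 13.35 pos [0.5494 0.1394 0.1436] yaw 0.6485 tilt [-0.0002  0.    ] F [-1.66  0.53  6.22] T [-0.089  0.68   0.057] j7 -1.41 w 0.0238
```

>>> carry_out(
  targets=[
    [255,-0.2,-0.2,0,0,0,0.02],
    [255,-0.2,-0.1,0,0,0,0.02],
    [255,0,0,0.04,0,0,0.02],
    [255,0,0,0.04,0,0,0.02],
    [255,0,0,0.04,0,0,0.02],
    [255,0,0,0.04,0,0,0.02],
    [255,0,0,0,0,0,0],
    [255,0,0,0,0,0,0],
  ],
)

```text
clock: 14.15
eef_pos: [0.5491, 0.1393, 0.1434]
orientation: [0.965, 0.261, 0.0, 0.0]
contact_force: [-0.9, -0.8, 5.9]
grip_width: 0.0236
gripper_force: 45.9
```

```bash
python3 -c "from h import *;avg(6)"
```

```text
avg F,T [-0.336 -0.786  5.782 -0.223  0.106  0.067] sd [0.792 0.479 0.402 0.026 0.022 0.021]
t 14.45 pos [0.5491 0.1393 0.1434] yaw 0.5283 tilt [ 0.0003 -0.    ] F [-0.36 -0.67  5.67] T [-0.215  0.146  0.006] j7 -1.52 w 0.0236
```

>>> carry_out(
  targets=[
    [255,0,-0.1,0.02,0,0,0.01],
    [255,0,0,0.02,0,0,0.01],
    [255,0,0,0.02,0,0,0.01],
    [255,0,0,0.02,0,0,0.01],
    [255,0,0,0.02,0,0,0.01],
    [255,0,0,0.02,0,0,0.01],
    [255,0,0,0,0,0,0],
    [255,0,0,0,0,0,0],
  ],
)

```text
clock: 15.25
eef_pos: [0.5491, 0.1393, 0.1433]
orientation: [0.973, 0.232, 0.0, 0.0]
contact_force: [-0.4, -1.9, 5.4]
grip_width: 0.0233
gripper_force: 45.9
```

```bash
python3 -c "from h import *;avg(6)"
```

```text
avg F,T [-0.339 -0.882  5.645 -0.349  0.055  0.061] sd [0.425 0.494 0.36  0.015 0.022 0.015]
t 15.55 pos [0.5491 0.1393 0.1433] yaw 0.4683 tilt [ 0.0003 -0.0001] F [-0.28 -1.67  5.82] T [-0.367  0.082  0.055] j7 -1.57 w 0.0236
```

>>> carry_out(
  targets=[
    [255,-0.1,0.2,0.02,0,0,0.01],
    [255,0,0,0.02,0,0,0.01],
    [255,0,0,0.02,0,0,0.01],
    [255,0,0,0.02,0,0,0.01],
    [255,0,0,0.02,0,0,0.01],
    [255,0,0,0,0,0,0],
    [255,0,0,0,0,0,0],
    [255,0,0,0,0,0,0],
  ],
)

```text
clock: 16.35
eef_pos: [0.5491, 0.1392, 0.1432]
orientation: [0.978, 0.208, 0.0, 0.0]
contact_force: [-0.9, -1.6, 6.2]
grip_width: 0.0234
gripper_force: 45.8
```

```bash
python3 -c "from h import *;avg(6)"
```

```text
avg F,T [-0.683 -0.768  5.299 -0.208  0.092  0.049] sd [0.59  0.563 0.416 0.033 0.028 0.023]
t 16.65 pos [0.5491 0.1392 0.1432] yaw 0.4183 tilt [0.0004 0.    ] F [ 0.11 -0.34  5.55] T [-0.203  0.105  0.061] j7 -1.62 w 0.0232
```

>>> carry_out(
  targets=[
    [255,0,0,0.02,0,0,0.01],
    [255,0,0,0.02,0,0,0.01],
    [255,0,0,0.02,0,0,0.01],
    [255,0,0,0.02,0,0,0.01],
    [255,0,0,0.02,0,0,0.01],
    [255,0,0,0,0,0,0],
    [255,0,0,0,0,0,0],
    [255,0,0,0,0,0,0],
  ],
)

```text
clock: 17.45
eef_pos: [0.5491, 0.1391, 0.1431]
orientation: [0.983, 0.183, 0.0, 0.0]
contact_force: [-1.0, -0.3, 5.9]
grip_width: 0.0234
gripper_force: 45.9
```

```bash
python3 -c "from h import *;avg(6)"
```

```text
avg F,T [-0.45  -0.36   5.256 -0.257  0.081  0.073] sd [0.463 0.326 0.426 0.014 0.019 0.033]
t 17.75 pos [0.5491 0.1391 0.1431] yaw 0.3682 tilt [ 0.0004 -0.    ] F [-1.48 -1.15  5.25] T [-0.195  0.084  0.054] j7 -1.66 w 0.0237
```

>>> carry_out(
  targets=[
    [255,0,0,0.02,0,0,0.01],
    [255,0,0,0.02,0,0,0.01],
    [255,0,0,0.03,0,0,0.01],
    [255,0,0,0.02,0,0,0.01],
    [255,0,0,0.02,0,0,0.01],
    [255,0,0,0,0,0,0],
    [255,0,0,0,0,0,0],
    [255,0,0,0,0,0,0],
  ],
)

```text
clock: 18.55
eef_pos: [0.549, 0.1391, 0.143]
orientation: [0.987, 0.158, 0.0, 0.0]
contact_force: [0.2, -0.2, 5.5]
grip_width: 0.0232
gripper_force: 45.9
```

```bash
python3 -c "from h import *;avg(6)"
```

```text
avg F,T [ 0.162 -0.676  5.82  -0.287  0.099  0.085] sd [0.327 0.688 0.437 0.013 0.028 0.019]
t 18.85 pos [0.5491 0.1391 0.143 ] yaw 0.3183 tilt [ 0.0004 -0.0001] F [ 0.17 -0.69  5.53] T [-0.241  0.001  0.041] j7 -1.71 w 0.0234
```

>>> carry_out(
  targets=[
    [255,0,0,0.02,0,0,0.01],
    [255,0,0,0.02,0,0,0.01],
    [255,0,0,0.02,0,0,0.01],
    [255,0,0,0.01,0,0,0.005],
    [255,0,0,0,0,0,0],
    [255,0,0,0,0,0,0],
    [255,0,0,0,0,0,0],
    [255,0,0,0,0,0,0],
  ],
)

```text
clock: 19.65
eef_pos: [0.5491, 0.1391, 0.1429]
orientation: [0.99, 0.141, 0.0, 0.0]
contact_force: [0.2, -0.1, 4.6]
grip_width: 0.0236
gripper_force: 45.9
```

```bash
python3 -c "from h import *;avg(8)"
```

```text
avg F,T [-0.123 -0.65   5.558 -0.296  0.081  0.065] sd [0.572 0.368 0.73  0.047 0.038 0.022]
t 20.05 pos [0.5491 0.1391 0.1429] yaw 0.2833 tilt [ 0.0003 -0.0001] F [ 1.01 -0.28  6.06] T [-0.319  0.111  0.081] j7 -1.74 w 0.0234
```

>>> carry_out(
  targets=[
    [255,0,0,0.02,0,0,0.01],
    [255,0,0,0.02,0,0,0.01],
    [255,0,0,0.02,0,0,0.01],
    [255,0,0,0.02,0,0,0.01],
    [255,0,0,0,0,0,0],
    [255,0,0,0,0,0,0],
    [255,0,0,0,0,0,0],
    [255,0,0,0,0,0,0],
  ],
)

```text
clock: 20.85
eef_pos: [0.5491, 0.1391, 0.1428]
orientation: [0.993, 0.121, 0.0, 0.0]
contact_force: [0.2, -0.7, 6.0]
grip_width: 0.0237
gripper_force: 45.9
```

```bash
python3 -c "from h import *;avg(8)"
```

```text
avg F,T [-0.448 -0.92   5.87  -0.323  0.086  0.064] sd [0.443 0.534 0.248 0.024 0.019 0.032]
t 21.25 pos [0.5491 0.139  0.1428] yaw 0.2432 tilt [ 0.0003 -0.0001] F [ 0.18 -0.75  5.05] T [-0.323  0.153  0.016] j7 -1.77 w 0.0237
```

>>> carry_out(
  targets=[
    [255,0,0,0.02,0,0,0.01],
    [255,0,0,0.02,0,0,0.01],
    [255,0,0,0.02,0,0,0.01],
    [255,0,0,0.02,0,0,0.01],
    [255,0,0,0,0,0,0],
    [255,0,0,0,0,0,0],
    [255,0,0,0,0,0,0],
    [255,0,0,0,0,0,0],
  ],
)

```text
clock: 22.05
eef_pos: [0.5491, 0.139, 0.1427]
orientation: [0.995, 0.101, 0.0, 0.0]
contact_force: [-0.3, -1.1, 6.1]
grip_width: 0.0234
gripper_force: 45.9
```

```bash
python3 -c "from h import *;avg(8)"
```

```text
avg F,T [-0.106 -1.059  5.721 -0.377  0.104  0.06 ] sd [0.205 0.46  0.254 0.025 0.025 0.022]
t 22.45 pos [0.5491 0.1391 0.1428] yaw 0.2032 tilt [ 0.0003 -0.0001] F [-0.43 -0.8   4.9 ] T [-0.395  0.089  0.04 ] j7 -1.81 w 0.0237
```

>>> carry_out(
  targets=[
    [255,0,0.1,0.02,0,0,0.01],
    [255,0,0,0.02,0,0,0.01],
    [255,0,0,0.02,0,0,0.01],
    [255,0,0,0.02,0,0,0.01],
    [255,0,0,0,0,0,0],
    [255,0,0,0,0,0,0],
    [255,0,0,0,0,0,0],
    [255,0,0,0,0,0,0],
  ],
)

```text
clock: 23.25
eef_pos: [0.5491, 0.139, 0.1427]
orientation: [0.997, 0.082, 0.0, 0.0]
contact_force: [-0.4, -1.2, 6.0]
grip_width: 0.0236
gripper_force: 45.8
```

```bash
python3 -c "from h import *;avg(8)"
```

```text
avg F,T [-0.552 -1.232  5.746 -0.307  0.128  0.087] sd [0.515 0.329 0.289 0.038 0.04  0.023]
t 23.65 pos [0.5491 0.139  0.1427] yaw 0.1633 tilt [ 0.0003 -0.    ] F [-1.36 -1.67  5.82] T [-0.281  0.14   0.049] j7 -1.84 w 0.0233
```

>>> carry_out(
  targets=[
    [255,0,0.1,0.02,0,0,0.01],
    [255,0,0,0.02,0,0,0.01],
    [255,0,0,0.02,0,0,0.01],
    [255,0,0,0,0,0,0],
    [255,0,0,0,0,0,0],
    [255,0,0,0,0,0,0],
    [255,0,0,0,0,0,0],
    [255,0,0,0,0,0,0],
  ],
)

```text
clock: 24.45
eef_pos: [0.5491, 0.139, 0.1426]
orientation: [0.998, 0.067, 0.0, 0.0]
contact_force: [-0.9, 0.5, 6.1]
grip_width: 0.0237
gripper_force: 45.8
```

```bash
python3 -c "from h import *;avg(8)"
```

```text
avg F,T [-0.698 -0.347  5.826 -0.251  0.162  0.083] sd [0.485 0.504 0.312 0.037 0.024 0.04 ]
t 24.85 pos [0.5491 0.1389 0.1426] yaw 0.1333 tilt [ 0.0003 -0.    ] F [-0.81 -0.1   5.7 ] T [-0.234  0.19   0.051] j7 -1.87 w 0.0234
```

>>> carry_out(
  targets=[
    [255,0,0,0.02,0,0,0.01],
    [255,0,0,0.02,0,0,0.01],
    [255,0,0,0.02,0,0,0.01],
    [255,0,0,0,0,0,0],
    [255,0,0,0,0,0,0],
    [255,0,0,0,0,0,0],
    [255,0,0,0,0,0,0],
    [255,0,0,0,0,0,0],
  ],
)

```text
clock: 25.65
eef_pos: [0.5491, 0.139, 0.1426]
orientation: [0.999, 0.052, 0.0, 0.0]
contact_force: [-0.1, -0.8, 6.3]
grip_width: 0.0234
gripper_force: 45.9
```

```bash
python3 -c "from h import *;avg(8)"
```

```text
avg F,T [-0.578 -0.9    6.186 -0.279  0.241  0.131] sd [0.303 0.165 0.341 0.036 0.026 0.025]
t 26.05 pos [0.5491 0.1389 0.1426] yaw 0.1034 tilt [ 0.0003 -0.0001] F [-0.92 -0.76  6.42] T [-0.245  0.271  0.1  ] j7 -1.9 w 0.0237
```

```bash
python3 -c "from h import *;avg(12)"
```

```text
avg F,T [-0.822 -0.605  6.488 -0.262  0.245  0.132] sd [0.582 0.447 0.381 0.025 0.038 0.036]
t 26.65 pos [0.5491 0.1389 0.1426] yaw 0.1033 tilt [ 0.0003 -0.    ] F [-0.96 -0.93  7.28] T [-0.245  0.239  0.145] j7 -1.9 w 0.0238
```

The screw is at its stop: the torque settled at 0.13 N m and sinking ended at the flush depth. I back off within the play and lift out.

>>> carry_out(
  targets=[
    [255,0,0,0,0,0,-0.03],
    [255,0,0,0,0,0,-0.03],
    [255,0,0,-0.5,0,0,-0.03],
    [255,0,0,-2,0,0,0],
    [255,0,0,-5,0,0,0],
    [255,0,0,-15,0,0,0],
    [255,0,0,-25,0,0,0],
    [255,0,0,-25,0,0,0],
  ],
)

```text
clock: 27.45
eef_pos: [0.5488, 0.1391, 0.2166]
orientation: [0.995, 0.097, -0.0, -0.0]
contact_force: [-0.7, 0.4, -0.5]
grip_width: 0.0235
gripper_force: 44.9
```

```bash
python3 - <<'E'
from h import *
st();plan([((.509,.3785,.252),1.8247,14)],255,1)
E
```

```text
t 27.45 pos [0.5488 0.1391 0.2166] yaw 0.1943 tilt [-0.0002  0.0002] F [-0.71  0.37 -0.51] T [ 0.022 -0.041  0.035] j7 -1.79 w 0.0235
[255, 0.5, -17.3, -2.5, 0.0, 0.0, -0.116], [255, 2.5, -17.2, -2.5, 0.0, 0.0, -0.117], [255, 4.5, -16.7, -2.6, 0.0, 0.0, -0.116], [255, 6.4, -16.1, -2.5, 0.0, 0.0, -0.117], [255, 8.3, -15.3, -2.5, 0.0, 0.0, -0.116], [255, 9.9, -14.2, -2.5, 0.0, 0.0, -0.117], [255, 11.6, -12.9, -2.6, 0.0, 0.0, -0.116], [255, 12.9, -11.5, -2.5, 0.0, 0.0, -0.117], [255, 14.3, -9.9, -2.5, 0.0, 0.0, -0.116], [255, 15.2, -8.2, -2.5, 0.0, 0.0, -0.117], [255, 16.2, -6.4, -2.6, 0.0, 0.0, -0.116], [255, 16.7, -4.4, -2.5, 0.0, 0.0, -0.116], [255, 17.2, -2.5, -2.5, 0.0, 0.0, -0.117], [255, 17.3, -0.5, -2.5, 0.0, 0.0, -0.116], 
 -> [0.509  0.3785 0.252 ]
```

>>> carry_out(
  targets=[
    [255,0.5,-17.3,-4,0,0,-0.116],
    [255,2.5,-17.2,-4,0,0,-0.117],
    [255,4.5,-16.7,-4,0,0,-0.116],
    [255,6.4,-16.1,-4,0,0,-0.117],
    [255,8.3,-15.3,-4,0,0,-0.116],
    [255,9.9,-14.2,-4,0,0,-0.117],
    [255,11.6,-12.9,-4,0,0,-0.116],
    [255,12.9,-11.5,-4,0,0,-0.117],
  ],
)

```text
clock: 28.25
eef_pos: [0.5259, 0.2764, 0.2482]
orientation: [0.844, 0.536, 0.0, 0.0]
contact_force: [0.4, 0.4, -1.4]
grip_width: 0.0237
gripper_force: 44.9
```

>>> carry_out(
  targets=[
    [255,14.3,-9.9,-1,0,0,-0.116],
    [255,15.2,-8.2,-1,0,0,-0.117],
    [255,16.2,-6.4,-1,0,0,-0.116],
    [255,16.7,-4.4,0,0,0,-0.116],
    [255,17.2,-2.5,0,0,0,-0.117],
    [255,17.3,-0.5,0,0,0,-0.116],
    [255,0,0,0,0,0,0],
    [255,0,0,0,0,0,0],
  ],
)

```text
clock: 29.05
eef_pos: [0.5091, 0.3782, 0.2505]
orientation: [0.613, 0.79, -0.0, 0.0]
contact_force: [0.6, -0.6, -0.5]
grip_width: 0.0235
gripper_force: 44.9
```

```bash
python3 - <<'E'
from h import *
import pickle
st();im=wshot();pickle.dump(im,open("w6.pkl","wb"))
im0=pickle.load(open("w3.pkl","rb"))[0]
for i in (im0,im):
    g=cv2.cvtColor(i["pixels"],cv2.COLOR_BGR2HSV)[...,1]  # saturation: steel low
    print("cols row209",[int(v) for v in g[209,268:300]]);print("rows u283",[int(v) for v in g[198:216,283]])
E
```

```text
t 29.05 pos [0.5091 0.3782 0.2505] yaw 1.8226 tilt [ 0.0001 -0.0001] F [ 0.57 -0.6  -0.49] T [-0.042 -0.009 -0.052] j7 -0.7 w 0.0235
cols row209 [87, 86, 87, 86, 79, 49, 33, 30, 32, 30, 29, 27, 27, 30, 25, 27, 27, 30, 24, 24, 24, 27, 27, 33, 0, 72, 88, 86, 87, 88, 87, 89]
rows u283 [87, 88, 86, 87, 87, 88, 87, 85, 16, 34, 30, 27, 27, 27, 27, 27, 27, 25]
cols row209 [87, 86, 87, 86, 80, 46, 33, 27, 27, 26, 30, 30, 27, 28, 25, 27, 30, 27, 27, 27, 26, 27, 30, 33, 0, 74, 88, 87, 86, 87, 87, 89]
rows u283 [88, 87, 86, 87, 87, 86, 88, 86, 18, 34, 30, 27, 27, 27, 27, 27, 30, 25]
```

The wrist picture's bit pixels match those from before, so the driver has not slipped. I lower it into the hole.

>>> carry_out(
  targets=[
    [255,0,0,15,0,0,-0.002],
    [255,0,0,18,0,0,0],
    [255,0,0,10,0,0,0],
    [255,0,0,4,0,0,0],
    [255,0,0,4,0,0,0],
    [255,0,0,4,0,0,0],
    [255,0,0,4,0,0,0],
    [255,0,0,2,0,0,0],
  ],
)

```text
clock: 29.9
eef_pos: [0.5091, 0.3783, 0.1887]
orientation: [0.611, 0.792, -0.0, -0.0]
contact_force: [0.1, -0.5, -1.1]
grip_width: 0.0233
gripper_force: 44.9
```

>>> carry_out(
  targets=[
    [255,0,0,10,0,0,0],
    [255,0,0,12,0,0,0],
    [255,0,0,12,0,0,0],
    [255,0,0,12,0,0,0],
    [255,0,0,8,0,0,0],
    [255,0,0,4,0,0,0],
    [255,0,0,2,0,0,0],
    [255,0,0,0,0,0,0],
  ],
)

```text
clock: 30.7
eef_pos: [0.5091, 0.3785, 0.1289]
orientation: [0.611, 0.792, 0.0, -0.0]
contact_force: [0.3, 0.6, -1.2]
grip_width: 0.0234
gripper_force: 44.9
```

>>> carry_out(
  targets=[
    [255,0,0,0.8,0,0,0],
    [255,0,0,0.5,0,0,0],
    [255,0,0,0.5,0,0,0],
    [255,0,0,0,0,0,0],
    [255,0,0,0,0,0,0],
    [255,0,0,0,0,0,0],
    [255,0,0,0,0,0,0],
    [255,0,0,0,0,0,0],
  ],
)

```text
clock: 31.5
eef_pos: [0.5091, 0.3784, 0.1271]
orientation: [0.611, 0.792, 0.0, -0.0]
contact_force: [-0.4, -0.1, -1.7]
grip_width: 0.0232
gripper_force: 44.9
```

>>> carry_out(
  targets=[
    [255,0,0,0.4,0,0,0],
    [255,0,0,0.4,0,0,0],
    [255,0,0,0.3,0,0,0],
    [255,0,0,0.2,0,0,0],
    [255,0,0,0,0,0,0],
    [255,0,0,0,0,0,0],
    [255,0,0,0,0,0,0],
    [255,0,0,0,0,0,0],
  ],
)

```text
clock: 32.3
eef_pos: [0.5091, 0.3784, 0.1261]
orientation: [0.611, 0.792, 0.0, 0.0]
contact_force: [-2.4, -1.4, 4.1]
grip_width: 0.0235
gripper_force: 45.8
```

>>> carry_out(
  targets=[
    [0,0,0,0,0,0,0],
    [0,0,0,0,0,0,0],
    [0,0,0,0,0,0,0],
    [0,0,0,0,0,0,0],
    [0,0,0,0,0,0,0],
    [0,0,0,0,0,0,0],
    [0,0,0,0,0,0,0],
    [0,0,0,0,0,0,0],
  ],
)

```text
clock: 33.1
eef_pos: [0.5091, 0.3783, 0.1257]
orientation: [0.611, 0.792, -0.0, -0.0]
contact_force: [0.1, 0.4, -0.2]
grip_width: 0.0853
gripper_force: 0.0
```

>>> carry_out(
  targets=[
    [0,0,0,-10,0,0,0],
    [0,0,0,-25,0,0,0],
    [0,0,0,-30,0,0,0],
    [0,0,0,-35,0,0,0],
    [0,0,0,-35,0,0,0],
    [0,-25,0,-25,0,0,0],
    [0,-3,0,-10,0,0,0],
    [0,0,0,0,0,0,0],
  ],
)

```text
clock: 33.9
eef_pos: [0.5168, 0.351, 0.2977]
orientation: [0.612, 0.791, 0.001, 0.001]
contact_force: [0.1, 0.6, -1.1]
grip_width: 0.0854
gripper_force: 0.0
```

```bash
python3 - <<'E'
from h import *
st();im=wshot();p=im["pixels"];sc=get_image("scene")
uv=wproj(im,np.array([.509,.3777,.168])).astype(int);us=wproj(im,np.array([.549,.1387,.03])).astype(int);print(uv,us)
hsv=cv2.cvtColor(p,cv2.COLOR_BGR2HSV);M=((hsv[...,2]>100)&(hsv[...,1]>115));B=np.zeros_like(M);B[uv[1]-25:uv[1]+30,uv[0]-30:uv[0]+30]=1
cs,_=cv2.findContours((M&B).astype(np.uint8),0,1);c=max(cs,key=cv2.contourArea)
w=np.array([wz(im,*q[0],.162)[:2] for q in cv2.convexHull(c).astype(float)],np.float32);print("handle",cv2.minAreaRect(w*1000))
u,v=map(int,proj(sc,np.array([.509,.378,.12])))
f=lambda a:cv2.resize(a,(390,480),interpolation=2)
u2,v2=map(int,proj(sc,np.array([.549,.139,.03])))
cv2.imwrite("pics/fin.png",np.hstack([f(sc["pixels"][v-50:v+46,u-39:u+39]),f(p[max(0,us[1]-32):us[1]+32,us[0]-26:us[0]+26])]))
E
```

```text
t 33.9 pos [0.5168 0.351  0.2977] yaw 1.8255 tilt [0.0024 0.0011] F [ 0.12  0.59 -1.13] T [ 0.042 -0.018  0.035] j7 -0.63 w 0.0854
[281 167] [267 310]
handle ((510.01861572265625, 377.80987548828125), (22.479955673217773, 21.968177795410156), 14.575078964233398)
```

View pics/fin.png

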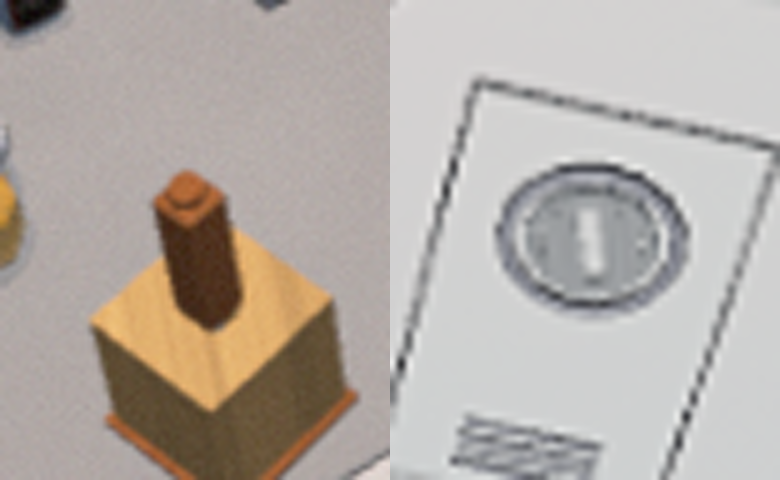

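The driver stands upright and flush on the block (handle base at (210,325) in the left crop). The slot at (590,240) has turned about 1.5 rad and the head sits level with the collar. I hand the job in.

```bash
python3 -c "
from workcell import r
print(r.close_job())"
```

```text
the job is handed in; nothing more can be done
None
```

The screw is turned fully home (stopped at about 0.13 N m with the head flush), the screwdriver is back upright and all the way down in its block, and the job is handed in.

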